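# Program a car remote over the coil pad

### The arm

A 6-joint arm with a two-finger parallel gripper is mounted at the origin on a cart in front of the work surface, level with it; the furniture and walls round the work are solid. World frame = base frame: x ahead of the robot, y to its left, z up, the work surface at z = 0. Lengths are in m, angles in rad, forces in N, time in s.
With the tool pointing down it reaches from about 0.35 to 0.775 m from the base axis. Payload 5.5 kg.
Tool frame: the origin (TCP) lies at the very end of the fingers, on their centre line; the grasp point (between the pads) lies 19 mm behind it; z points along the fingers, y is the line along which they close (so a half turn about z gives the same grasp; the last joint's range is limited). The gripper opens to 85 mm and grips with 20 to 120 N. Pads are 22 mm wide; open, the fingers measure 114 mm over their backs; the gripper's body (76 mm by 85 mm) begins 54 mm behind the grasp point. The pads swing forward as they close: fully open they stand 13 mm farther back than shut.
Start: joints at [1.143, 0.313, 0.046, 1.304, 0, 1.431], TCP at [0.163, 0.551, 0.231] pointing down, gripper open.
Joint ranges: [-2.76, 2.76], [-0.86, 1.69], [-1.03, 1.26], [-2.2, 2.34], [-1.47, 1.5], [-3.14, 3.14]. Speed limits (rad/s): [2.57, 2.57, 3.14, 3.14, 3.14, 3.14].

### API

Orientations are given as a unit quaternion [w, x, y, z].
In Python, from workcell import get_state, read_camera, hand_in gives the robot as it stands.
- The arm moves only by the tool send_rows, never from a script. Its argument "increments" is a list of rows, each an object of numbers: "dx", "dy", "dz": the shift along the world's x, y, z in units of 25 mm (1.0 is 25 mm); "roll": the turn about the world's z in units of 8 degrees (1.0 is 8 degrees); "claw": the opening, from -1 (shut) to 1 (fully open). In form: [{"dx": .., "dy": .., "dz": .., "roll": .., "claw": ..}, ...]. A call has exactly 5 rows; each row is the pose to reach, as a shift and turn from the pose commanded when the call began; what a row does not reach only later rows make up. A row lasts 1/8 s, in which the tool goes at most 62.5 mm and 10.7 degrees, less where a joint would pass 70% of its speed; a pose out of reach is approached as far as the arm can. A call with a gripper value outside its range is refused whole. The fingers move at their own pace and stop on an object; "grip_force" is the grip in N (left out, the last holds). Time passes only in rows, so rows that repeat a pose let the fingers close, or fill a call up. It gives the time, the measured TCP pose, the force, the opening and the grip force at its end, in the units of the state.
- get_state(): the state, without advancing time (a new reading comes with each control period).
- read_camera(name): name is "scene" or "top"; returns a dict with "image" (400x640x3 uint8, blue, green, red), "fx", "fy", "cx", "cy" (pixels), "world_to_cam" (4x4, takes a point from world to camera coordinates). Camera axes: x right, y up, looking along -z (the intrinsics and any distortion apply to the point x, -y, -z); pixel columns grow to the right and rows downward; lengths in m; the calibration is good to about 2 mm. A picture is of the moment at which its call begins. There is no depth.
- hand_in(): hands the job in; it is judged then, once.
The state is a dict: "clock": time; "joint_pos": joint angles; "qvel": joint speeds; "tau": joint torques, N m; "tcp_pos": TCP position; "orientation": TCP orientation; "wrist_force": force on the tool from outside, world axes, zero at the start; "ft_torque": the same for the moment, N m; "finger_gap": finger opening in m; "grip_force": force on a finger pad.
Only numpy, scipy, OpenCV 4.12 (cv2) and the standard library are available. Lean on these libraries where they do the work, as an engineer would, in place of code of your own. Each camera call takes 0.05 s, during which the arm holds its last target. There are 200 camera calls.

### The job

Program the black car remote on the grey key programmer: first press the green key all the way down and let it come up, then do the same with the blue key, one at a time, and leave the red (erase) key alone. Then pick up the remote, carry it over the row of banded packs without disturbing them, and finish still holding it, still and level with its buttons up, just above the white coil pad: centred on the pad, lengthwise along its blue line (either way round), with about one centimetre of air under it. The remote must never touch the programmer; do not put it down or let go.

Things in the scene. Friction and masses are not known exactly. Their poses are not given: they have to be found in the camera images.
- remote: Black car remote, loose, flat, 63 x 31 x 15 mm high, about 50 g: two grey oval buttons and a red dot on top. Origin: centre of its underside; x along its length, y across (grip across the 31 mm width), z up. Solid from x = -24 to +32 mm; at -x a thin key-ring loop. The row of packs stands between it and the programmer; which is left and which right varies.
- programmer: Grey key programmer, fixed to the table, 180 (x) x 150 (y) x 30 mm with a row of three coloured keys along the edge toward -x and a raised white coil pad behind them. Origin: centre of its underside, on the table; its x axis points from the keys to the coil pad, z up.
- coil (a point): Centre of the flat top of the white coil pad, 41 mm above the table, 36 mm behind (+x) the programmer's centre. The pad is 88 mm (x) x 52 mm (y), 11 mm above the housing, marked with a copper oval and a blue centre line. Axes as the programmer's: x along the blue line, along which the remote's length must lie; z up.
- green_key_top (a point): Round spring key, green, 24 mm across; this point is the centre of its top, 52 mm above the table when up (10 mm above its black 40 mm collar). Press this first. The three keys stand in a row along the programmer's y axis, 45 mm apart, 52 mm in front (-x) of its centre; which colour is where varies.
- blue_key_top (a point): Round spring key, blue, 24 mm across; this point is the centre of its top, 52 mm above the table when up (10 mm above its black 40 mm collar). Press this second. The three keys stand in a row along the programmer's y axis, 45 mm apart, 52 mm in front (-x) of its centre; which colour is where varies.
- red_key_top (a point): Round spring key, red, 24 mm across; this point is the centre of its top, 52 mm above the table when up (10 mm above its black 40 mm collar). The erase key: must not be pressed. The three keys stand in a row along the programmer's y axis, 45 mm apart, 52 mm in front (-x) of its centre; which colour is where varies.
- green_key (a joint): Travel of the green key in m: 0 up, 0.006 fully down. Straight down, springs back by itself; it starts to move at about 1.2 N and is fully down at about 4 N. It counts as pressed beyond 0.004 held for 0.1 s and as up below 0.002.
- blue_key (a joint): Travel of the blue key in m: 0 up, 0.006 fully down. Straight down, springs back by itself; it starts to move at about 1.2 N and is fully down at about 4 N. It counts as pressed beyond 0.004 held for 0.1 s and as up below 0.002.
- red_key (a joint): Travel of the red key in m: 0 up, 0.006 fully down. Straight down, springs back by itself; it starts to move at about 1.2 N and is fully down at about 4 N. It counts as pressed beyond 0.004 held for 0.1 s and as up below 0.002.
- strip: Fixed black rubber strip on the table, 270 (x) x 90 (y) x 4 mm, between the programmer and the remote; the three packs stand on it in a row along its x axis (84 mm apart, in any order). Origin: centre of its underside; x along the strip, roughly away from the robot.
- pack_1: Loose banded pack of black sticks standing on the strip, 45 x 72 x 86 mm high (the tallest; its top is 90 mm above the table). Origin: centre of its underside; z up.
- pack_2: As pack_1 but 65 mm high.
- pack_3: As pack_1 but 54 mm high (the lowest).
There are look-alikes about, which are no part of the job. Leave any purple or turquoise look-alike of the remote alone.

How it is judged:
On the way, in this order (a step that is already met when the one before it is completed fails the run):
1. the green key is pressed down (value of joint green_key above 0.004 m and value of joint blue_key below 0.002 m), for 0.1 s.
2. the green key is up again and the blue key is pressed down (value of joint blue_key above 0.004 m and value of joint green_key below 0.002 m), for 0.1 s.
3. with both keys up, the gripped remote passes above the row of packs (value of joint each of green_key, blue_key below 0.002 m and y of remote in the frame of strip between -0.05 and 0.05 m and x of remote in the frame of strip between -0.18 and 0.18 m and z of remote in the frame of strip above 0.06 m and contact force between the fingers and remote above 0.5 N), for 0.04 s.
At the end, for the whole second after the job is handed in: Remote held by the fingers over the coil pad: centre within 12 mm, underside 3 to 20 mm above the pad, length within 0.2 rad of the blue line, level within 0.2 rad, at rest, neither it nor the robot touching the programmer; keys up; packs upright within 15 mm of their starts (horizontal distance between remote and coil below 0.012 m and z of remote in the frame of coil between 0.003 and 0.02 m and angle between the x axis of remote and the x axis of coil, either way round below 0.2 rad and angle between each of remote, pack_1, pack_2, pack_3's own z axis and vertical below 0.2 rad and linear speed of remote below 0.02 m/s and contact force between the fingers and remote above 0.5 N and contact force between remote and programmer below 0.05 N and contact force between each of the arm, the fingers and programmer below 0.5 N and value of joint each of green_key, blue_key, red_key below 0.002 m and distance of each of pack_1, pack_2, pack_3 from where it was at the start of the episode below 0.015 m); the arm keeps its last pose, push and grip.
It fails at once if the red key is pressed (value of joint red_key above 0.003 m).
It fails at once if the green and blue keys are down together (value of joint each of green_key, blue_key above 0.003 m).
It fails at once if the remote touches the programmer (contact force between remote and programmer above 0.3 N).
It fails at once if a pack is knocked over or pushed out of its place (distance of any of pack_1, pack_2, pack_3 from where it was at the start of the episode above 0.015 m or angle between any of pack_1, pack_2, pack_3's own z axis and vertical above 0.2 rad).
It also fails if it takes over 64 s, if anything falls off the work surface, if the arm or the gripper's body presses on something with over 40 N, if the wrist force passes 120 N, or if a joint passes its speed limit or range.

## Working session

There is one attempt and no reset: what is moved stays moved. The work goes in short steps, Python scripts to look and compute and a tool call to move; the robot and the scene stay as the last step left them, time stands still between calls to the robot, and variables do not carry over. Pictures are saved under pics/ and viewed, at most 10 in all, crops included, and the job is handed in when it is done.

Besides the shell and the picture viewer there is one more tool, called after "Call:" as name(argument=value, ...) on one line, values as JSON. send_rows: Moves the arm, as the interface text tells. Its arguments: {"type":"object","properties":{"increments":{"type":"array","items":{"type":"object","properties":{"dx":{"type":"number"},"dy":{"type":"number"},"dz":{"type":"number"},"roll":{"type":"number"},"claw":{"type":"number"}}}},"grip_force":{"type":"number"}},"required":["increments"]}

```bash
mkdir -p pics; ls
python3 - <<'E'
from workcell import get_state, read_camera
import cv2,numpy as np
s=get_state();print({k:np.round(v,3).tolist() for k,v in s.items()})
for n in("scene","top"):
    c=read_camera(n);cv2.imwrite(f"pics/{n}0.png",c["image"]);print(n,{k:np.round(v,3).tolist() for k,v in c.items() if k!="image"})
E
```

```text
pics
{'clock': 0.0, 'joint_pos': [1.143, 0.314, 0.045, 1.304, 0.0, 1.431], 'qvel': [-0.0, -0.0, 0.001, 0.001, 0.001, 0.001], 'tau': [-0.0, -48.063, 29.853, 0.019, 0.0, 0.0], 'tcp_pos': [0.163, 0.551, 0.23], 'orientation': [-0.0, 0.143, 0.99, -0.001], 'wrist_force': [0.583, -0.132, 0.22], 'ft_torque': [-0.011, -0.013, 0.067], 'grip_force': 0.0, 'finger_gap': 0.085}
scene {'fx': 415.408, 'fy': 415.408, 'cx': 320.899, 'cy': 201.124, 'world_to_cam': [[0.69, -0.724, -0.014, -0.347], [0.355, 0.322, 0.877, -0.229], [-0.631, -0.61, 0.48, -0.975], [0.0, 0.0, 0.0, 1.0]]}
top {'fx': 438.821, 'fy': 438.821, 'cx': 321.436, 'cy': 205.742, 'world_to_cam': [[-0.037, -0.999, -0.005, 0.006], [0.977, -0.037, 0.21, -0.527], [-0.21, 0.003, 0.978, -0.953], [0.0, 0.0, 0.0, 1.0]]}
```

View pics/top0.png

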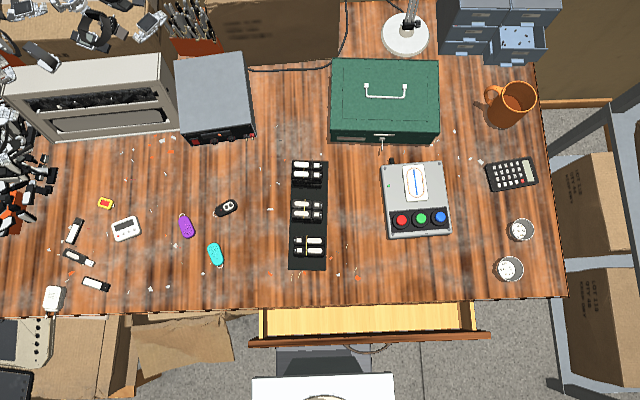

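View pics/scene0.png

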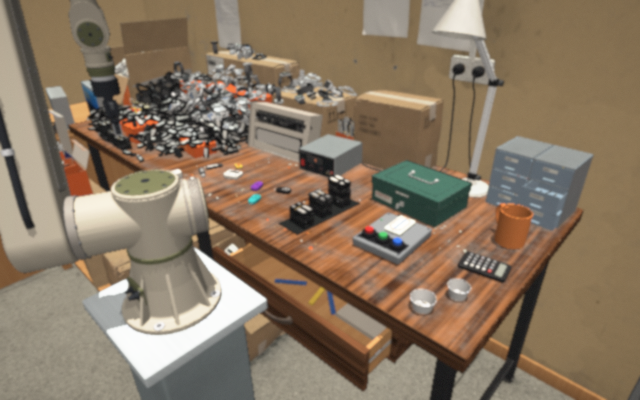

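The top view shows the programmer at right, with red, green and blue keys at about (401,220), (421,218) and (441,216) and the pad at (416,182). The strip of packs is at (309,215), and the black remote is at (227,208), with the purple and turquoise look-alikes beside it. Next I'll measure.

```bash
cat > h.py <<'E'
import cv2,numpy as np
from workcell import get_state, read_camera
def ray(c,uv,z):
    W=np.array(c["world_to_cam"]);R,t=W[:3,:3],W[:3,3]
    d=R.T@np.array([(uv[0]-c["cx"])/c["fx"],-(uv[1]-c["cy"])/c["fy"],-1.]);o=-R.T@t
    return o+d*(z-o[2])/d[2]
def proj(c,p):
    W=np.array(c["world_to_cam"]);q=W[:3,:3]@np.array(p)+W[:3,3]
    return np.array([c["cx"]+c["fx"]*q[0]/-q[2],c["cy"]+c["fy"]*q[1]/q[2]])
def blobs(m,box,amin=8):
    x0,y0,x1,y1=box;k=np.zeros_like(m);k[y0:y1,x0:x1]=m[y0:y1,x0:x1]
    n,l,s,ce=cv2.connectedComponentsWithStats(k)
    return sorted([(int(s[i,4]),ce[i].round(2),l==i) for i in range(1,n) if s[i,4]>=amin],key=lambda a:-a[0])
E
python3 - <<'E'
from h import *
boxes={"top":(375,150,460,245),"scene":(340,205,445,265)}
for n in boxes:
    c=read_camera(n);h=cv2.cvtColor(c["image"],cv2.COLOR_BGR2HSV)
    for name,lo,hi in(("red",0,6),("green",45,85),("blue",100,130)):
        m=cv2.inRange(h,(lo,150,70),(hi,255,255))
        if name=="red": m|=cv2.inRange(h,(174,150,70),(180,255,255))
        for a,ce,_ in blobs(m,boxes[n])[:2]: print(n,name,a,ce,ray(c,ce,.052).round(4),ray(c,ce,.041).round(4))
    g=cv2.inRange(h,(0,0,235),(180,40,255))
    for a,ce,k in blobs(g,boxes[n])[:2]:
        r=cv2.minAreaRect(np.argwhere(k)[:,::-1].astype(np.float32));print(n,"white",a,ce,r,ray(c,ce,.041).round(4),[ray(c,p,.041)[:2].round(4).tolist() for p in cv2.boxPoints(r)])
c=read_camera("top");im=c["image"]
a=cv2.resize(im[185:235,195:255],None,fx=8,fy=8,interpolation=cv2.INTER_CUBIC)
b=cv2.resize(im[150:280,280:460],None,fx=4.4,fy=4.4,interpolation=cv2.INTER_CUBIC)
cv2.imwrite("pics/r1.png",a);cv2.imwrite("pics/p1.png",b)
s=read_camera("scene")["image"];cv2.imwrite("pics/s1.png",cv2.resize(s[165:270,240:440],None,fx=4,fy=4,interpolation=cv2.INTER_CUBIC))
E
```

```text
top red 91 [401.04 219.75] [ 0.4878 -0.195   0.052 ] [ 0.4897 -0.197   0.041 ]
top green 31 [420.29 218.68] [ 0.4886 -0.2392  0.052 ] [ 0.4906 -0.2418  0.041 ]
top blue 88 [440.   216.42] [ 0.4922 -0.2848  0.052 ] [ 0.4942 -0.2878  0.041 ]
top white 640 [414.8  182.48] ((414.841064453125, 182.28158569335938), (36.042518615722656, 21.340961456298828), 82.56858825683594) [ 0.5776 -0.2361  0.041 ] [[0.6197, -0.2089], [0.6247, -0.2597], [0.5371, -0.2632], [0.5324, -0.2132]]
scene red 53 [368.4  229.57] [ 0.4804 -0.2006  0.052 ] [ 0.4943 -0.1903  0.041 ]
scene blue 52 [396.77 241.77] [ 0.4834 -0.2909  0.052 ] [ 0.4974 -0.2823  0.041 ]
scene white 299 [399.47 224.48] ((399.5000305175781, 224.5), (14.600000381469727, 27.40000343322754), 53.13010025024414) [ 0.5743 -0.2385  0.041 ] [[0.535, -0.2142], [0.6538, -0.208], [0.6142, -0.2635], [0.5031, -0.266]]
```

View pics/r1.png

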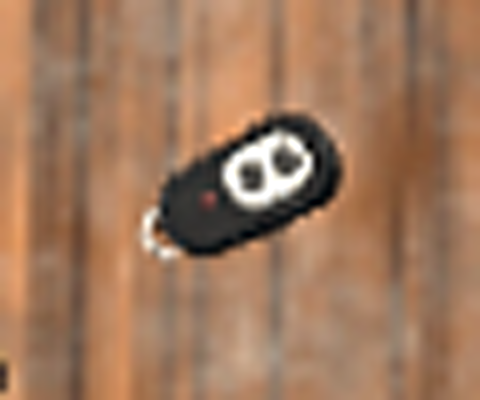

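View pics/p1.png

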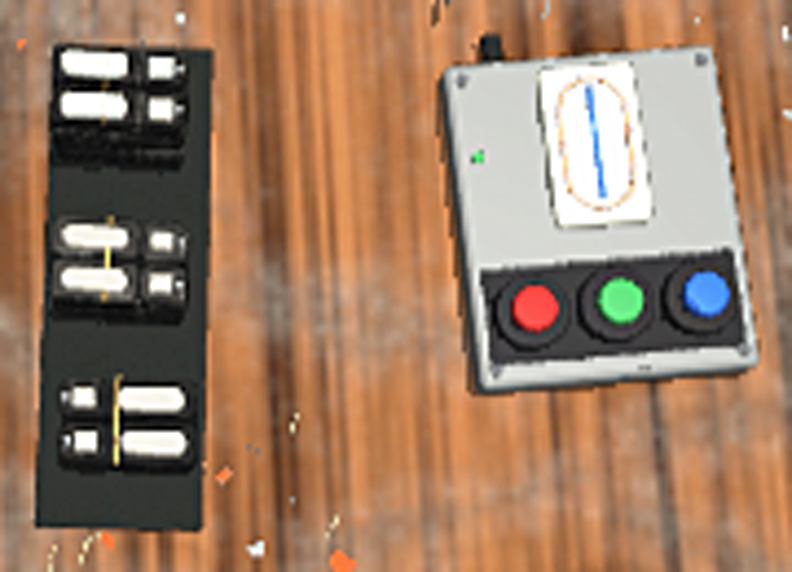

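The remote crop shows the loop at lower left, the red dot in the middle and the buttons toward the upper right. The programmer crop shows red left, green middle and blue right, with the blue line nearly along x.

Run:
```python
from h import *
c=read_camera("top");im=c["image"];h=cv2.cvtColor(im,cv2.COLOR_BGR2HSV)
m=cv2.inRange(h,(0,0,0),(180,255,75));m[:185]=0
b=blobs(m,(205,190,250,225))[0];cn=max(cv2.findContours(b[2].astype(np.uint8),0,2)[0],key=cv2.contourArea)
k=cv2.convexHull(cn).reshape(-1,2)
for z in(.007,.015):
    P=np.array([ray(c,p,z)[:2] for p in k],np.float32)*1000
    r=cv2.minAreaRect(P);print("remote",z,r)
w=cv2.inRange(h,(0,0,170),(180,70,255))
for a,ce,q in blobs(w,(205,190,250,225),3)[:3]: print("white",a,ce,ray(c,ce,.015)[:2].round(4))
bl=cv2.inRange(h,(95,90,60),(125,255,255))
a,ce,q=blobs(bl,(400,160,430,203))[0];P=np.array([ray(c,p[::-1],.041)[:2] for p in np.argwhere(q)],np.float32)
print("line",a,ray(c,ce,.041),P.min(0),P.max(0),cv2.fitLine(P,cv2.DIST_L2,0,.01,.01).ravel())
# strip corners and housing
for n,uv,z in(("strip TL",(292,160),.004),("TR",(328,161),.004),("BL",(288,269),.004),("BR",(326,270),.004)): print(n,ray(c,uv,z)[:2].round(3))
s=read_camera("scene");hs=cv2.cvtColor(s["image"],cv2.COLOR_BGR2HSV)
for a,ce,q in blobs(cv2.inRange(hs,(0,0,0),(180,255,70)),(270,180,300,200))[:2]: print("scene remote",a,ce,ray(s,ce,.008))
```

```text
remote 0.007 ((540.4078369140625, 217.29615783691406), (30.249786376953125, 55.34148406982422), 25.365827560424805)
remote 0.015 ((538.6630859375, 215.53424072265625), (30.01595687866211, 54.91376876831055), 25.365928649902344)
white 49 [227.73 205.9 ] [0.5435 0.2103]
white 10 [213.9 214. ] [0.525  0.2431]
line 20 [ 0.5660776  -0.23718436  0.041     ] [ 0.5495395  -0.23919708] [ 0.58608174 -0.23569737] [ 0.99948746  0.03201197  0.56610346 -0.23718354]
strip TL [0.656 0.054]
TR [ 0.65  -0.035]
BL [0.389 0.07 ]
BR [ 0.383 -0.019]
scene remote 31 [281.68 190.58] [0.53211093 0.21562718 0.008     ]
```

Call:
send_rows(increments=[{"dx": 2.2,"dy": -1.2,"claw": -1},{"dx": 4.4,"dy": -2.4,"claw": -1},{"dx": 6.2,"dy": -4,"claw": -1},{"dx": 7.8,"dy": -5.8,"claw": -1},{"dx": 9,"dy": -8,"claw": -1}], grip_force=40)

```text
schema error: expected keys dx, dy, dz, roll, claw
```

Call:
send_rows(increments=[{"dx": 0.8,"dy": -2.3,"claw": -1},{"dx": 1.6,"dy": -4.6,"claw": -1},{"dx": 2.4,"dy": -6.9,"claw": -1},{"dx": 3.2,"dy": -9.2,"claw": -1},{"dx": 4,"dy": -11.5,"claw": -1}])

```text
schema error: expected keys dx, dy, dz, roll, claw
```

Call:
send_rows(increments=[{"dx": 2.2,"dy": -1.2,"dz": 0,"roll": 0,"claw": -1},{"dx": 4.4,"dy": -2.4,"dz": 0,"roll": 0,"claw": -1},{"dx": 6.2,"dy": -4,"dz": 0,"roll": 0,"claw": -1},{"dx": 7.8,"dy": -5.8,"dz": 0,"roll": 0,"claw": -1},{"dx": 9,"dy": -8,"dz": 0,"roll": 0,"claw": -1}], grip_force=40)

```text
clock: 1.02
tcp_pos: [0.3899, 0.3503, 0.2312]
orientation: [0.0, 0.143, 0.99, 0.0]
wrist_force: [0.8, 0.3, 0.1]
finger_gap: -0.0002
grip_force: 0.0
```

Call:
send_rows(increments=[{"dx": 0.8,"dy": -2.3,"dz": 0,"roll": 0,"claw": -1},{"dx": 1.6,"dy": -4.6,"dz": 0,"roll": 0,"claw": -1},{"dx": 2.4,"dy": -6.9,"dz": 0,"roll": 0,"claw": -1},{"dx": 3.2,"dy": -9.2,"dz": 0,"roll": 0,"claw": -1},{"dx": 4,"dy": -11.5,"dz": 0,"roll": 0,"claw": -1}])

```text
clock: 1.65
tcp_pos: [0.4887, 0.0621, 0.2316]
orientation: [0.001, 0.143, 0.99, 0.0]
wrist_force: [1.4, 0.3, -0.3]
finger_gap: -0.0001
grip_force: 0.0
```

Call:
send_rows(increments=[{"dx": 0,"dy": -2.4,"dz": 0,"roll": 0,"claw": -1},{"dx": 0,"dy": -4.8,"dz": 0,"roll": 0,"claw": -1},{"dx": 0,"dy": -7.2,"dz": 0,"roll": 0,"claw": -1},{"dx": 0.08,"dy": -9.6,"dz": -0.5,"roll": 0,"claw": -1},{"dx": 0.08,"dy": -12.0,"dz": -1,"roll": 0,"claw": -1}])

```text
clock: 2.28
tcp_pos: [0.4902, -0.2382, 0.2064]
orientation: [0.001, 0.143, 0.99, -0.0]
wrist_force: [-0.2, 0.7, 0.3]
finger_gap: -0.0001
grip_force: 0.0
```

Call:
send_rows(increments=[{"dx": 0,"dy": -0.14,"dz": -1,"roll": 0,"claw": -1},{"dx": 0,"dy": -0.14,"dz": -2,"roll": 0,"claw": -1},{"dx": 0,"dy": -0.14,"dz": -3,"roll": 0,"claw": -1},{"dx": 0,"dy": -0.14,"dz": -4,"roll": 0,"claw": -1},{"dx": 0,"dy": -0.14,"dz": -4,"roll": 0,"claw": -1}])

```text
clock: 2.9
tcp_pos: [0.4887, -0.2385, 0.1045]
orientation: [-0.002, 0.143, 0.99, 0.001]
wrist_force: [0.9, -0.2, -0.1]
finger_gap: 0.0003
grip_force: 0.0
```

Run:
```python
from h import *
s=get_state();print(s["tcp_pos"],s["wrist_force"])
c=read_camera("top");print(proj(c,s["tcp_pos"]))
a=cv2.resize(c["image"][130:250,340:480],None,fx=4,fy=4,interpolation=cv2.INTER_CUBIC)
c=read_camera("scene");b=cv2.resize(c["image"][150:270,330:470],None,fx=4,fy=4,interpolation=cv2.INTER_CUBIC)
cv2.imwrite("pics/a2.png",cv2.resize(np.hstack([a,b]),(800,343)))
```

```text
[ 0.48869527 -0.23854026  0.10453932] [ 0.89053847 -0.18082647 -0.12325343]
[425.18951622 214.28752425]
```

View pics/a2.png

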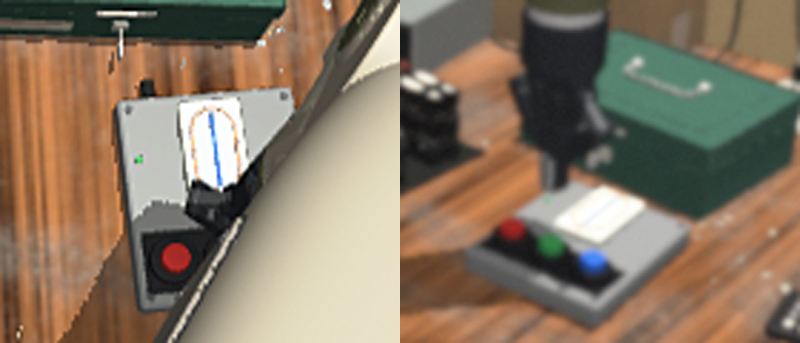

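The fingers hover over the programmer, with the tip at about (555,185) in the scene half, above the green key. Now I'll press.

Call:
send_rows(increments=[{"dx": 0,"dy": 0,"dz": -1.2,"roll": 0,"claw": -1},{"dx": 0,"dy": 0,"dz": -2.0,"roll": 0,"claw": -1},{"dx": 0,"dy": 0,"dz": -2.25,"roll": 0,"claw": -1},{"dx": 0,"dy": 0,"dz": -2.4,"roll": 0,"claw": -1},{"dx": 0,"dy": 0,"dz": -2.4,"roll": 0,"claw": -1}])

```text
clock: 3.62
tcp_pos: [0.4906, -0.2397, 0.0473]
orientation: [0.001, 0.143, 0.99, -0.0]
wrist_force: [-2.4, 2.0, 4.0]
finger_gap: -0.0002
grip_force: 1.6
```

Call:
send_rows(increments=[{"dx": 0,"dy": 0,"dz": -0.05,"roll": 0,"claw": -1},{"dx": 0,"dy": 0,"dz": -0.1,"roll": 0,"claw": -1},{"dx": 0,"dy": 0,"dz": -0.1,"roll": 0,"claw": -1},{"dx": 0,"dy": 0,"dz": -0.1,"roll": 0,"claw": -1},{"dx": 0,"dy": 0,"dz": -0.1,"roll": 0,"claw": -1}])

```text
clock: 4.25
tcp_pos: [0.4907, -0.2398, 0.0459]
orientation: [0.001, 0.143, 0.99, -0.0]
wrist_force: [-4.1, 3.7, 13.6]
finger_gap: -0.0003
grip_force: 7.0
```

Bottomed out at 13.6 N, z=0.046, as expected. Next: release and move to blue.

Call:
send_rows(increments=[{"dx": 0,"dy": 0,"dz": 0.6,"roll": 0,"claw": -1},{"dx": 0,"dy": 0,"dz": 1.4,"roll": 0,"claw": -1},{"dx": 0.04,"dy": -0.9,"dz": 1.6,"roll": 0,"claw": -1},{"dx": 0.08,"dy": -1.8,"dz": 1.6,"roll": 0,"claw": -1},{"dx": 0.08,"dy": -1.8,"dz": 1.6,"roll": 0,"claw": -1}])

```text
clock: 4.88
tcp_pos: [0.4922, -0.2872, 0.0832]
orientation: [0.0, 0.145, 0.989, -0.0]
wrist_force: [-0.9, 0.2, -0.1]
finger_gap: -0.0002
grip_force: 0.0
```

Call:
send_rows(increments=[{"dx": 0,"dy": 0,"dz": -0.8,"roll": 0,"claw": -1},{"dx": 0,"dy": 0,"dz": -1.3,"roll": 0,"claw": -1},{"dx": 0,"dy": 0,"dz": -1.5,"roll": 0,"claw": -1},{"dx": 0,"dy": 0,"dz": -1.6,"roll": 0,"claw": -1},{"dx": 0,"dy": 0,"dz": -1.6,"roll": 0,"claw": -1}])

```text
clock: 5.5
tcp_pos: [0.4912, -0.2842, 0.0458]
orientation: [-0.001, 0.143, 0.99, -0.0]
wrist_force: [-7.8, 2.1, 16.2]
finger_gap: 0.0
grip_force: 8.3
```

Call:
send_rows(increments=[{"dx": 0,"dy": 0,"dz": 0,"roll": 0,"claw": -1},{"dx": 0,"dy": 0,"dz": 1,"roll": 0,"claw": -1},{"dx": 0,"dy": 0,"dz": 3,"roll": 0,"claw": -1},{"dx": 0,"dy": 0,"dz": 5,"roll": 0,"claw": -1},{"dx": 0,"dy": 0,"dz": 6.4,"roll": 0,"claw": -1}])

```text
clock: 6.12
tcp_pos: [0.4927, -0.2846, 0.2064]
orientation: [0.001, 0.143, 0.99, -0.0]
wrist_force: [-0.1, 0.1, 0.0]
finger_gap: 0.0
grip_force: 0.0
```

Call:
send_rows(increments=[{"dx": 0.1,"dy": 2.2,"dz": 0,"roll": 0,"claw": 0.4},{"dx": 0.3,"dy": 4.4,"dz": 0,"roll": -0.8,"claw": 0.4},{"dx": 0.5,"dy": 6.6,"dz": 0,"roll": -1.6,"claw": 0.4},{"dx": 0.7,"dy": 8.8,"dz": 0,"roll": -2.4,"claw": 0.4},{"dx": 0.9,"dy": 11,"dz": 0,"roll": -3.2,"claw": 0.4}])

```text
clock: 6.75
tcp_pos: [0.5146, -0.0076, 0.204]
orientation: [0.0, 0.361, 0.933, 0.0]
wrist_force: [1.2, -0.4, 0.2]
finger_gap: 0.06
grip_force: 0.0
```

Call:
send_rows(increments=[{"dx": 0.3,"dy": 2.2,"dz": 0,"roll": -0.6,"claw": 0.4},{"dx": 0.6,"dy": 4.4,"dz": 0,"roll": -1.2,"claw": 0.4},{"dx": 0.9,"dy": 6.6,"dz": 0,"roll": -1.8,"claw": 0.4},{"dx": 0.9,"dy": 8.3,"dz": 0,"roll": -2.4,"claw": 0.4},{"dx": 0.9,"dy": 9.18,"dz": -2,"roll": -2.75,"claw": 0.4}])

```text
clock: 7.38
tcp_pos: [0.5401, 0.2235, 0.157]
orientation: [0.003, 0.53, 0.848, 0.004]
wrist_force: [1.6, -0.6, -0.4]
finger_gap: 0.0599
grip_force: 0.0
```

Run:
```python
from h import *
s=get_state();print(s["tcp_pos"],s["orientation"],s["finger_gap"],s["joint_pos"])
c=read_camera("top");print(proj(c,s["tcp_pos"]))
a=cv2.resize(c["image"][130:280,170:345],None,fx=4,fy=4,interpolation=cv2.INTER_CUBIC)
c=read_camera("scene");b=cv2.resize(c["image"][120:270,225:400],None,fx=4,fy=4,interpolation=cv2.INTER_CUBIC)
cv2.imwrite("pics/a3.png",cv2.resize(np.hstack([a,b]),(800,343)))
```

```text
[0.54012122 0.22351312 0.15704257] [0.00300181 0.53018553 0.84786901 0.00352568] 0.05988172254601894 [ 2.54824386e-01  3.54581328e-01 -7.93444592e-02  1.12762201e+00
  4.79791707e-04  1.37247875e+00]
[206.7640965  193.39870836]
```

View pics/a3.png

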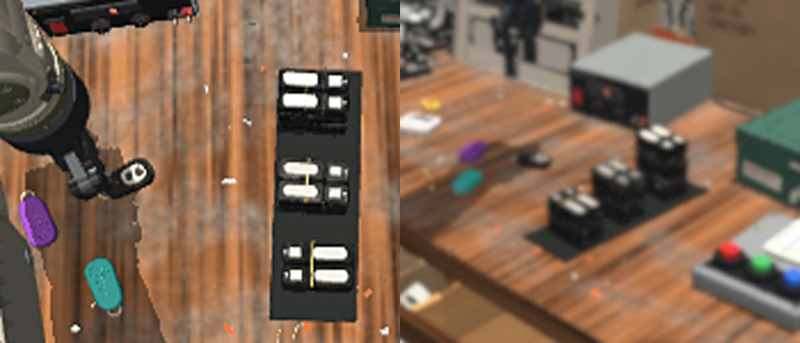

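The gripper stands next to and above the remote, and both look-alikes are clear of the fingers. Now I'll descend.

Call:
send_rows(increments=[{"dx": 0,"dy": 0,"dz": -1.5,"roll": 0,"claw": 0.4},{"dx": 0,"dy": 0,"dz": -3.0,"roll": 0,"claw": 0.4},{"dx": 0,"dy": 0,"dz": -4.2,"roll": 0,"claw": 0.4},{"dx": 0,"dy": 0,"dz": -4.8,"roll": 0,"claw": 0.4},{"dx": 0,"dy": 0,"dz": -5.2,"roll": 0,"claw": 0.4}])

```text
clock: 8.1
tcp_pos: [0.5377, 0.2196, 0.0241]
orientation: [0.0, 0.531, 0.848, 0.0]
wrist_force: [0.8, 0.2, 0.0]
finger_gap: 0.0601
grip_force: 0.0
```

Call:
send_rows(increments=[{"dx": 0,"dy": 0,"dz": -0.4,"roll": 0,"claw": 0.4},{"dx": 0,"dy": 0,"dz": -0.7,"roll": 0,"claw": 0.4},{"dx": 0,"dy": 0,"dz": -0.8,"roll": 0,"claw": 0.4},{"dx": 0,"dy": 0,"dz": -0.8,"roll": 0,"claw": 0.4},{"dx": 0,"dy": 0,"dz": -0.8,"roll": 0,"claw": 0.4}])

```text
clock: 8.72
tcp_pos: [0.5375, 0.2201, 0.0042]
orientation: [0.0, 0.531, 0.848, 0.0]
wrist_force: [0.5, 0.3, -0.0]
finger_gap: 0.0602
grip_force: 0.0
```

Run:
```python
from h import *
c=read_camera("top")
cv2.imwrite("pics/a4.png",cv2.resize(c["image"][170:240,180:260],None,fx=8,fy=8,interpolation=cv2.INTER_CUBIC))
```

```text
(no output)
```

View pics/a4.png

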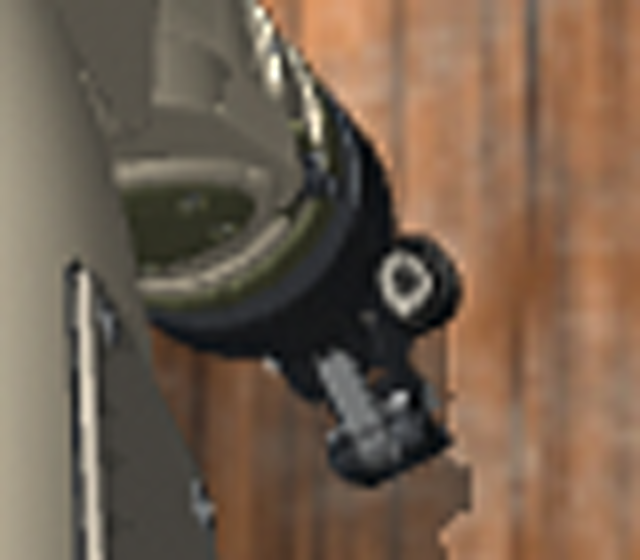

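The remote's front end shows at (415,280) and one finger stands clear on its near side, so the grasp straddles it. Closing.

Call:
send_rows(increments=[{"dx": 0,"dy": 0,"dz": 0,"roll": 0,"claw": -0.2},{"dx": 0,"dy": 0,"dz": 0,"roll": 0,"claw": -0.5},{"dx": 0,"dy": 0,"dz": 0,"roll": 0,"claw": -1},{"dx": 0,"dy": 0,"dz": 0,"roll": 0,"claw": -1},{"dx": 0,"dy": 0,"dz": 0,"roll": 0,"claw": -1}], grip_force=40)

```text
clock: 9.4
tcp_pos: [0.5376, 0.2201, 0.0043]
orientation: [0.0, 0.531, 0.848, 0.0]
wrist_force: [0.2, 0.4, 5.9]
finger_gap: 0.0269
grip_force: 39.6
```

Call:
send_rows(increments=[{"dx": 0,"dy": 0,"dz": 0.3,"roll": 0,"claw": -1},{"dx": 0,"dy": 0,"dz": 1,"roll": 0,"claw": -1},{"dx": 0,"dy": 0,"dz": 2,"roll": 0,"claw": -1},{"dx": 0,"dy": 0,"dz": 3,"roll": 0,"claw": -1},{"dx": 0,"dy": 0,"dz": 4,"roll": 0,"claw": -1}])

```text
clock: 10.02
tcp_pos: [0.5367, 0.2198, 0.1044]
orientation: [-0.0, 0.531, 0.848, -0.0]
wrist_force: [0.6, -0.2, -0.6]
finger_gap: 0.0276
grip_force: 39.3
```

Call:
send_rows(increments=[{"dx": 0,"dy": -0.5,"dz": 1.5,"roll": 0.5,"claw": -1},{"dx": 0,"dy": -1,"dz": 3,"roll": 1.2,"claw": -1},{"dx": 0,"dy": -2,"dz": 4,"roll": 2,"claw": -1},{"dx": 0,"dy": -3,"dz": 4,"roll": 2.8,"claw": -1},{"dx": 0,"dy": -4,"dz": 4,"roll": 3.6,"claw": -1}])

```text
clock: 10.65
tcp_pos: [0.537, 0.1193, 0.2042]
orientation: [0.0, 0.301, 0.954, 0.0]
wrist_force: [0.0, 0.4, -0.7]
finger_gap: 0.0272
grip_force: 39.3
```

Call:
send_rows(increments=[{"dx": 0,"dy": -1.5,"dz": 0,"roll": 1,"claw": -1},{"dx": 0,"dy": -3,"dz": 0,"roll": 2,"claw": -1},{"dx": 0,"dy": -4.5,"dz": 0,"roll": 3,"claw": -1},{"dx": 0,"dy": -6,"dz": 0,"roll": 4,"claw": -1},{"dx": 0,"dy": -7.5,"dz": 0,"roll": 4.7,"claw": -1}])

```text
clock: 11.28
tcp_pos: [0.5366, -0.0686, 0.2037]
orientation: [-0.0, -0.022, 1.0, 0.0]
wrist_force: [-0.0, 0.5, -0.2]
finger_gap: 0.0272
grip_force: 39.3
```

Run:
```python
from h import *
s=get_state();p=s["tcp_pos"];print(p,s["orientation"],s["finger_gap"],s["grip_force"])
c=read_camera("top");u,v=proj(c,p).astype(int);print(u,v)
a=cv2.resize(c["image"][v-40:v+40,u-40:u+40],(400,400),interpolation=cv2.INTER_CUBIC)
c=read_camera("scene");u,v=proj(c,p).astype(int);print(u,v)
b=cv2.resize(c["image"][v-40:v+40,u-40:u+40],(400,400),interpolation=cv2.INTER_CUBIC)
cv2.imwrite("pics/a5.png",np.hstack([a,b]))
```

```text
[ 0.53663944 -0.06859125  0.20366077] [-3.94642364e-04 -2.19439361e-02  9.99759108e-01  1.84585568e-04] 0.027191894420278404 39.30401015441021
348 184
345 159
```

View pics/a5.png

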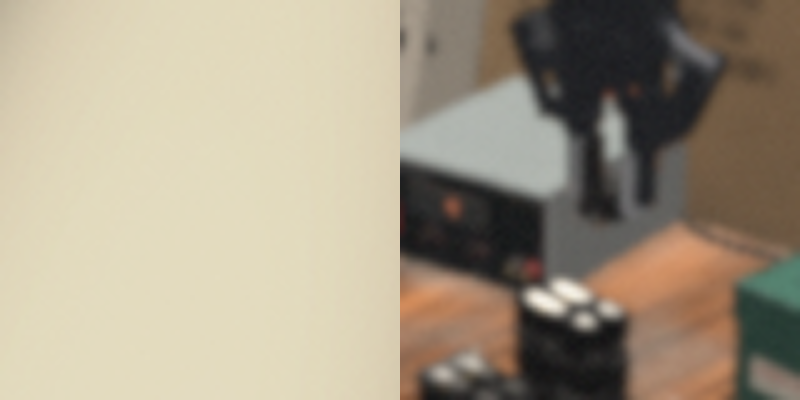

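The right half shows the gripper above the packs with the remote edge-on, so the grip is unclear. I'll turn it so its length faces the scene camera and check.

Call:
send_rows(increments=[{"dx": 0,"dy": 0,"dz": 0,"roll": -1.2,"claw": -1},{"dx": 0,"dy": 0,"dz": 0,"roll": -2.4,"claw": -1},{"dx": 0,"dy": 0,"dz": 0,"roll": -3.6,"claw": -1},{"dx": 0,"dy": 0,"dz": 0,"roll": -4.8,"claw": -1},{"dx": 0,"dy": 0,"dz": 0,"roll": -6,"claw": -1}])

```text
clock: 12.0
tcp_pos: [0.5367, -0.0667, 0.2036]
orientation: [-0.001, 0.391, 0.92, 0.0]
wrist_force: [-1.1, -0.7, -0.4]
finger_gap: 0.0273
grip_force: 39.4
```

Run:
```python
from h import *
s=get_state();p=s["tcp_pos"];print(p,s["orientation"])
c=read_camera("scene");u,v=proj(c,p);print(u,v)
L=lambda x,z:proj(c,p+np.array([x*.69,-x*.72,z]))
u0,v0=int(u)-25,int(v)-25
for x in(-.032,.024,.032,-.024): print(x,[(8*(L(x,z)-[u0,v0])).round() for z in(-.004,.011)])
print("tip px",8*(np.array([u,v])-[u0,v0]))
b=cv2.resize(c["image"][v0:v0+50,u0:u0+50],(400,400),interpolation=cv2.INTER_CUBIC)
q=proj(c,(.538,.22,.01)).astype(int)
a=cv2.resize(c["image"][q[1]-25:q[1]+25,q[0]-25:q[0]+25],(400,400),interpolation=cv2.INTER_CUBIC)
cv2.imwrite("pics/a6.png",cv2.convertScaleAbs(np.hstack([b,a]),alpha=1.8,beta=20))
```

```text
[ 0.53673306 -0.06671126  0.20363848] [-5.16170060e-04  3.90893367e-01  9.20435821e-01  9.20655777e-05]
345.35443785118093 159.11961330912862
-0.032 [array([113., 213.]), array([113., 173.])]
0.024 [array([270., 210.]), array([271., 171.])]
0.032 [array([293., 210.]), array([294., 171.])]
-0.024 [array([135., 212.]), array([135., 173.])]
tip px [202.83550281 200.95690647]
```

View pics/a6.png

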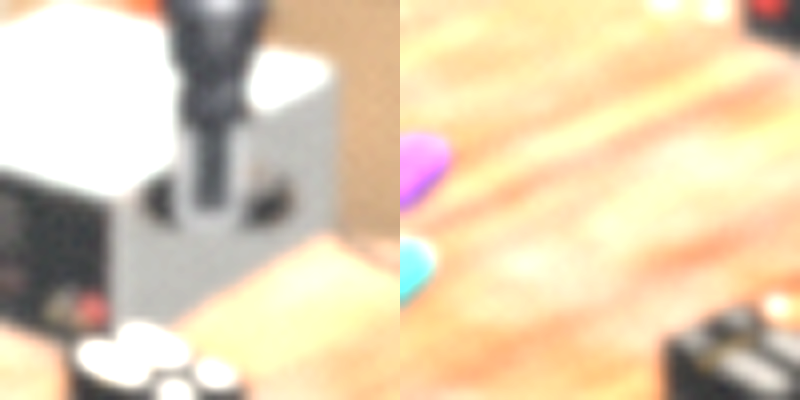

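Both remote ends stick out either side of the finger, from 140 to 292 px against a predicted 135 to 294. The remote is level and held at its origin, and its old spot on the table is empty. Now I'll turn back, move over the pad and lower.

Call:
send_rows(increments=[{"dx": 0.3,"dy": -1.3,"dz": 0,"roll": 1.2,"claw": -1},{"dx": 0.6,"dy": -2.6,"dz": 0,"roll": 2.4,"claw": -1},{"dx": 0.9,"dy": -4,"dz": 0,"roll": 3.6,"claw": -1},{"dx": 1.3,"dy": -5.4,"dz": 0,"roll": 4.8,"claw": -1},{"dx": 1.6,"dy": -6.74,"dz": 0,"roll": 6,"claw": -1}])

```text
clock: 12.68
tcp_pos: [0.5774, -0.2364, 0.2036]
orientation: [-0.0, -0.024, 1.0, 0.0]
wrist_force: [0.4, -0.3, -0.9]
finger_gap: 0.0268
grip_force: 39.4
```

Call:
send_rows(increments=[{"dx": 0,"dy": 0,"dz": -1,"roll": 0,"claw": -1},{"dx": 0,"dy": 0,"dz": -2,"roll": 0,"claw": -1},{"dx": 0,"dy": 0,"dz": -3,"roll": 0,"claw": -1},{"dx": 0,"dy": 0,"dz": -3.8,"roll": 0,"claw": -1},{"dx": 0,"dy": 0,"dz": -4.4,"roll": 0,"claw": -1}])

```text
clock: 13.3
tcp_pos: [0.5767, -0.2352, 0.0926]
orientation: [-0.001, -0.021, 1.0, 0.001]
wrist_force: [0.6, 0.3, -0.2]
finger_gap: 0.0267
grip_force: 39.4
```

Call:
send_rows(increments=[{"dx": 0,"dy": 0,"dz": -0.4,"roll": 0,"claw": -1},{"dx": 0,"dy": 0,"dz": -0.8,"roll": 0,"claw": -1},{"dx": 0,"dy": 0,"dz": -1.1,"roll": 0,"claw": -1},{"dx": 0,"dy": 0,"dz": -1.35,"roll": 0,"claw": -1},{"dx": 0,"dy": 0,"dz": -1.5,"roll": 0,"claw": -1}])

```text
clock: 13.92
tcp_pos: [0.5772, -0.236, 0.0561]
orientation: [0.0, -0.02, 1.0, 0.0]
wrist_force: [-0.7, -0.2, -0.6]
finger_gap: 0.0273
grip_force: 39.4
```

Call:
send_rows(increments=[{"dx": 0,"dy": 0,"dz": 0,"roll": 0,"claw": -1},{"dx": 0,"dy": 0,"dz": 0,"roll": 0,"claw": -1},{"dx": 0,"dy": 0,"dz": 0,"roll": 0,"claw": -1},{"dx": 0,"dy": 0,"dz": 0,"roll": 0,"claw": -1},{"dx": 0,"dy": 0,"dz": 0,"roll": 0,"claw": -1}])

```text
clock: 14.55
tcp_pos: [0.5772, -0.236, 0.0564]
orientation: [0.0, -0.02, 1.0, 0.0]
wrist_force: [-0.0, -0.6, -1.2]
finger_gap: 0.0269
grip_force: 39.4
```

Run:
```python
from h import *
c=read_camera("top");a=cv2.resize(c["image"][150:230,365:465],(480,400),interpolation=cv2.INTER_CUBIC)
c=read_camera("scene");b=cv2.resize(c["image"][190:260,350:406+0],(320,400),interpolation=cv2.INTER_CUBIC)
b=cv2.resize(c["image"][195:265,350:450],(320,400*70*320//(100*400)),interpolation=cv2.INTER_CUBIC);b=cv2.copyMakeBorder(b,0,400-b.shape[0],0,0,0)
cv2.imwrite("pics/a7.png",cv2.convertScaleAbs(np.hstack([a,b]),alpha=1.4))
```

```text
(no output)
```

View pics/a7.png

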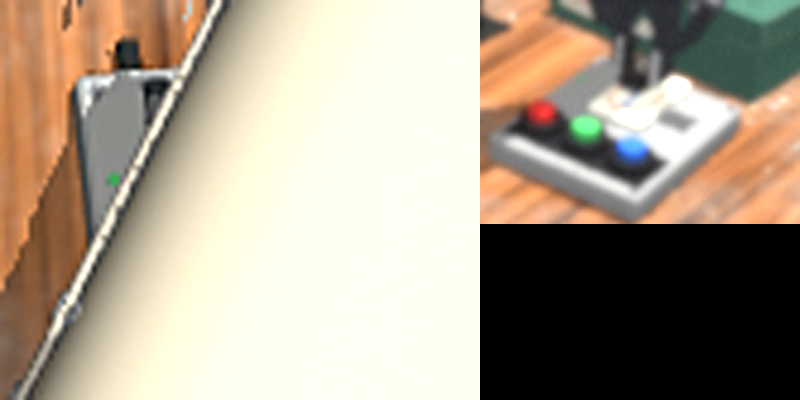

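The scene view shows the tip at about (400,222) px, matching a point 10–15 mm above the pad centre at (399.5,224.5). The keys are up and there is no contact force, so I'm handing in.

```bash
python3 -c "
from workcell import hand_in
print(hand_in())"
```

```text
the job is handed in; nothing more can be done
None
```

I pressed the green key then the blue one, carried the remote over the packs, and handed in with it held level about 11 mm above the coil pad; the hand-in gave no verdict back.

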